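Load a roll into the crepe-paper dispenser

TASK

The full roll of crepe paper stands on the apron of the wooden dispenser, in front of its empty bay. Roll it back into the bay until it drops into the bed beside the other roll, then push the axle in by its knob so that it passes through the roll's core and the far cheek, until its knob sits right up against the side of the dispenser. Leave the pawn, the tape and the matchbox that lie around it where they are.

Things in the scene. Friction and masses are not known exactly. Their poses are not given: they have to be found in the camera images.
- dispenser: Wooden two-bay paper-roll dispenser, fixed on the table. Origin on its underside, straight below the axle line and the middle cheek; x to its back, y along the axle line, z up. Further offsets are in this frame, in mm. Base x -120 to 52, y -94 to 94. Three cheeks 15 thick, x -40 to 45, tops z 92, at y -77, 0, 77, leave two bays 62 wide at y -38.5 and 38.5. The bay at +y is empty.
- bay (a point): Centre of the empty bay on the axle line (x 0, y 38.5, z 50), where the middle of the roll's core belongs. The bed under it is sunk to z 18: a roll pushed back drops 4 mm into it off the apron and stays.
- apron (a point): Middle of the apron's front edge (x -120, y 0, z 22). The apron is the open front part of the base, x -120 to -18, top at z 22. Along its front edge a toothed steel tear strip stands 4 mm high (teeth 7 mm).
- back_bar (a point): Middle of the wooden back bar (x 40, y 0, z 50), 12 mm thick, along y through all three cheeks. A roll that touches it is in line with the cheeks' holes to within 3 mm.
- near_hole (a point): Outer mouth of the near (-y) cheek's hole, where the axle goes in (x 0, y -84.5, z 50). All three cheeks have such a 17 mm through hole on the axle line; the knob's inner face belongs here.
- roll: The full roll of crepe paper, standing on its rim on the apron: 64 mm across, 50 wide, core bore 30 right through, about 80 g. Origin at its centre; its y axis is the core's, roughly parallel to the dispenser's y (it turns about y as it rolls). It starts 55 to 85 mm in front of the axle line. Pushed at half height on its front it rolls or slides back with under 3 N.
- fitted_roll: A roll of the same size already in the other bay (at -y), with the axle through it. Origin at its centre, y along its core.
- axle: Loose 14 mm wooden dowel, 182 long, tapered tip at its +y end; knob 34 mm wide, 20 long, flat-ended, at -y. Origin on its axis at the knob's inner face. Starts drawn back to -y, resting in the near and middle cheeks' holes, its tip in the middle one; the knob stands out about 95 mm and sags a few mm. Slides to +y with under 3 N until the knob meets the near cheek; tip then 13 mm past the far one.
- pawn: Bystander: game pawn, 36 mm across, 68 mm tall; origin under its foot.
- tape: Bystander: small roll of tape lying flat, 50 mm across, 15 mm high; origin under its centre.
- matchbox: Bystander: matchbox lying flat, 55 x 36 x 15 mm; origin under its centre.
Mind the look-alikes: they are no part of the job. Of the things like the axle, leave any that is pink; of the rest the smaller one is meant.

How it is judged (in metres and radians):
At the end, for the whole second after the job is handed in: The axle passes through all three cheeks and the roll's core: knob within 4 mm of the near cheek, axle within 6 mm and 0.06 rad of the axle line; the roll's centre within 10 mm of the bay's centre along each axis, its core within 0.2 rad of the axle line; both at rest (y of axle in the frame of dispenser between -0.0885 and -0.08 m and x of axle in the frame of dispenser between -0.006 and 0.006 m and z of axle in the frame of dispenser between 0.044 and 0.056 m and angle between the y axis of axle and the y axis of dispenser, either way round below 0.06 rad and x of roll in the frame of dispenser between -0.01 and 0.01 m and y of roll in the frame of dispenser between 0.0285 and 0.0485 m and z of roll in the frame of dispenser between 0.04 and 0.06 m and angle between the y axis of roll and the y axis of dispenser, either way round below 0.2 rad and linear speed of each of axle, roll below 0.02 m/s); the robot touches nothing.
It fails at once if the pawn, the tape or the matchbox is moved more than 30 mm (distance of any of pawn, tape, matchbox from where it was at the start of the episode above 0.03 m).
It also fails if it takes over 48 s, if anything falls off the work surface, if the arm or the gripper's body presses on something with over 40 N, if the wrist force passes 120 N, or if a joint passes its speed limit or range.

ROBOT

A 7-joint arm with a two-finger parallel gripper is mounted at the origin on the work surface. World frame = base frame: x ahead of the robot, y to its left, z up, the work surface at z = 0. Lengths are in m, angles in degrees, forces in N, time in s.
With the tool pointing down it reaches from about 0.425 to 0.925 m from the base axis. Payload 6.8 kg.
Tool frame: the origin (TCP) lies on the front face of the gripper's body, between the roots of the fingers; the fingertips stand 80 mm ahead of it and the grasp point (between the pads) lies 61 mm ahead of it (pinch_z is the distance from the TCP to the grasp point, in m); z points along the fingers, y is the line along which they close (so a half turn about z gives the same grasp; the last joint's range is limited). The gripper opens to 88 mm and grips with 3 to 60 N. Pads are 20 mm wide; open, the fingers measure 115 mm over their backs; the gripper's body (75 mm by 178 mm) begins 61 mm behind the grasp point.
Start: joints at [71.098, 27.33, 1.283, 89.118, -0.659, 63.558, -4.761], TCP at [0.148, -0.658, 0.303] pointing down, gripper open.
Joint ranges: [-169.35, 169.35], [-19.33, 120.38], [-80.79, 83.38], [13.8, 139.57], [-78.32, 258.32], [9.67, 109.79], [-169.56, 169.56]. Speed limits (degrees/s): [136.94, 136.94, 180, 180, 180, 180, 180].

INTERFACE

Orientations are given as a 3x3 rotation matrix whose columns are the frame's x, y, z axes.
In Python, from cell import * gives the robot as it stands. The module is installed in compiled form; this text tells all that it offers.
- The arm moves only by the shell command python3 -m pendant 'ROWS' [FORCE]. ROWS is JSON, one flat list of numbers, 5 for each row, row after row: the shift along the tool's x, y, z in cm, then the turn about the tool's z in degrees, then the closure, from -1 (fully open) to 1 (shut). In form: [x, y, z, yaw, gripper, x, y, z, yaw, gripper, ...]. A call has 1 to 20 rows; each row is the pose to reach, as a shift and turn from the pose commanded when the call began, along the tool's axes at that moment; what a row does not reach only later rows make up. A row lasts 1/8 s, in which the tool goes at most 62.5 mm and 10.7 degrees, less where a joint would pass 70% of its speed; a pose out of reach is approached as far as the arm can. A call with a gripper value outside its range is refused whole. The fingers move at their own pace and stop on an object; FORCE is the grip in N (left out, the last holds). Time passes only in rows, so rows that repeat a pose let the fingers close. It gives the time, the measured TCP pose, the force, the opening and the grip force at its end, in the units of the state.
- sense(): the state, without advancing time (a new reading comes with each control period).
- grab_frame(name): name is "side" or "top" or "wrist"; returns a dict with "image" (420x560x3 uint8, red, green, blue), "vertical_fov" (degrees; the focal length in pixels is half the picture's height over the tangent of half this angle, whatever the lens; pixels are square), "cx", "cy" (the principal point, pixels), "xyz" and "orientation" of the camera in the world. Camera axes: x right, y down, z forward; pixel columns grow to the right and rows downward; lengths in m; the calibration is good to about 2 mm. The wrist camera is an equidistant fisheye: a pixel r from the principal point sees the ray r / f radians off the axis. A picture is of the moment at which its call begins. There is no depth.
- finish_job(): hands the job in; it is judged then, once.
The state is a dict: "t": time; "q": joint angles; "joint_vel": joint speeds; "joint_torque": joint torques, N m; "eef_pos": TCP position; "eef_rot": TCP orientation; "force": force on the tool from outside, world axes, zero at the start; "torque": the same for the moment, N m; "gripper_width": opening from 0.0 (shut) to 1.0 (fully open); "grip_force": force on a finger pad.
Only numpy, scipy, OpenCV 4.12 (cv2) and the standard library are available. Lean on these libraries where they do the work, as an engineer would, in place of code of your own. Each camera call takes 0.05 s, during which the arm holds its last target. There are 200 camera calls.

## Working session

There is one attempt and no reset: what is moved stays moved. The work goes in short steps, Python scripts to look and compute and a shell command to move; the robot and the scene stay as the last step left them, time stands still between calls to the robot, and variables do not carry over. Pictures are saved under pics/ and viewed, at most 10 in all, crops included, and the job is handed in when it is done.

```bash
mkdir -p pics; python3 - <<'E'
from cell import *
import cv2
for n in ("top","side"):
    f=grab_frame(n); cv2.imwrite(f"pics/{n}0.png",cv2.resize(f["image"][:,:,::-1],(784,588)))
    print(n,f["vertical_fov"],f["cx"],f["cy"],f["xyz"],f["orientation"])
s=sense();print(s["t"],s["eef_pos"],s["eef_rot"],s["force"])
E
```

```text
top 48.86224939237476 288.16648954093574 217.15135363858923 [0.36837679 0.08592056 1.09420506] [[ 0.00487063 -0.99147134  0.13023383]
 [-0.99964363 -0.00140921  0.02665743]
 [-0.02624655 -0.13031725 -0.99112488]]
side 54.04113777670447 278.617708567358 208.33339009700717 [ 0.32899185 -0.46420268  0.5957126 ] [[ 0.96742753 -0.17166619  0.18605024]
 [-0.2531414  -0.65066453  0.71592954]
 [-0.00184461 -0.73970696 -0.6729266 ]]
0.1 [ 0.1483721  -0.65807623  0.3017855 ] [[ 9.75508707e-01  2.19960275e-01 -4.88920983e-04]
 [ 2.19960775e-01 -9.75507502e-01  1.53976999e-03]
 [-1.38257855e-04 -1.60960248e-03 -9.99998695e-01]] [-0.8417559   0.6801611  -0.57870838]
```

View pics/top0.png

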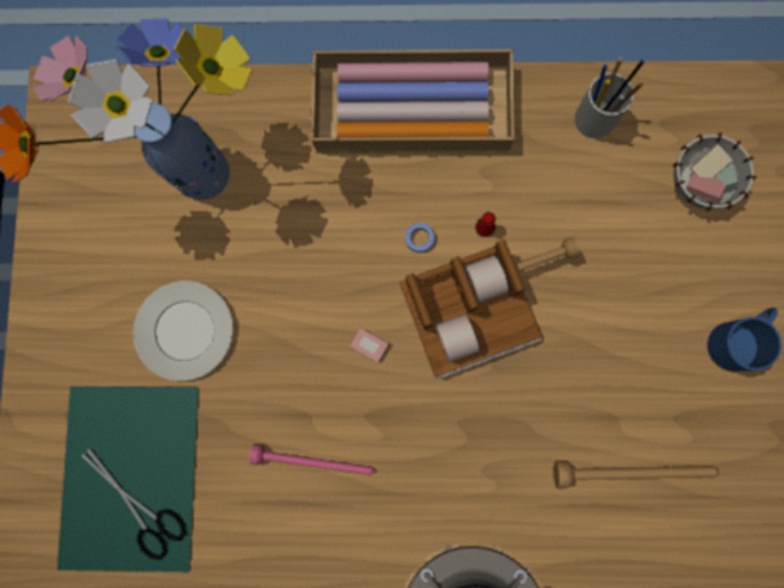

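View pics/side0.png

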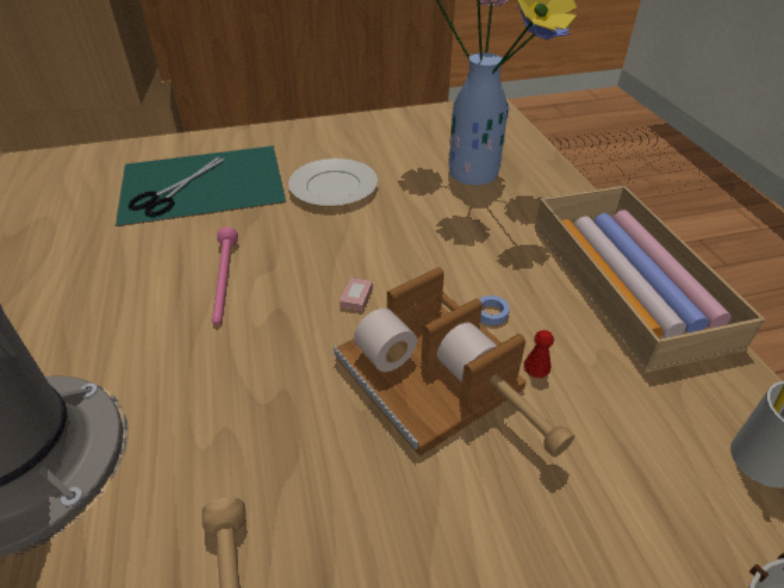

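```bash
python3 - <<'E'
import cv2
from cell import *
t=grab_frame("top")["image"][:,:,::-1]; s=grab_frame("side")["image"][:,:,::-1]
cv2.imwrite("pics/t1.png",cv2.resize(t[150:275,270:430],None,fx=5,fy=4.8*5/4.8*0.96,interpolation=2)[:600])
cv2.imwrite("pics/s1.png",cv2.resize(s[185:335,225:425],None,fx=4,fy=4,interpolation=2))
E
```

```text
(no output)
```

View pics/t1.png

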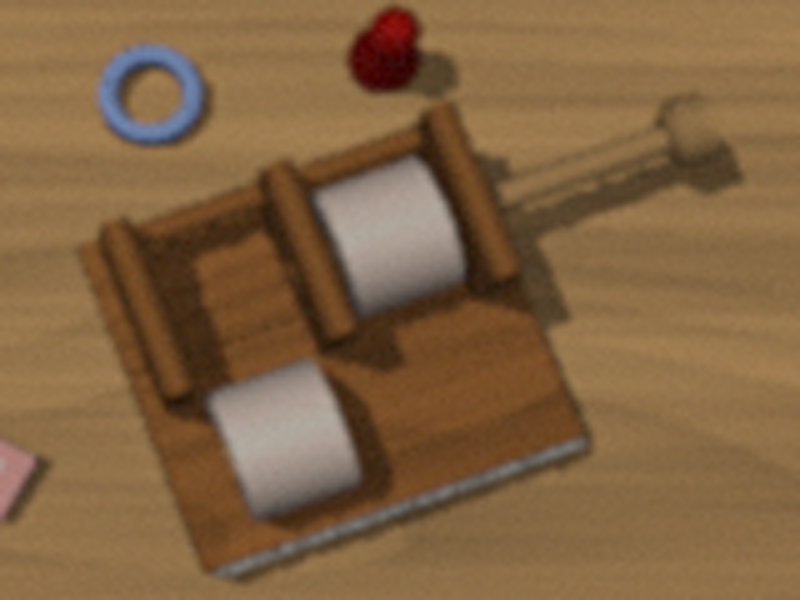

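View pics/s1.png

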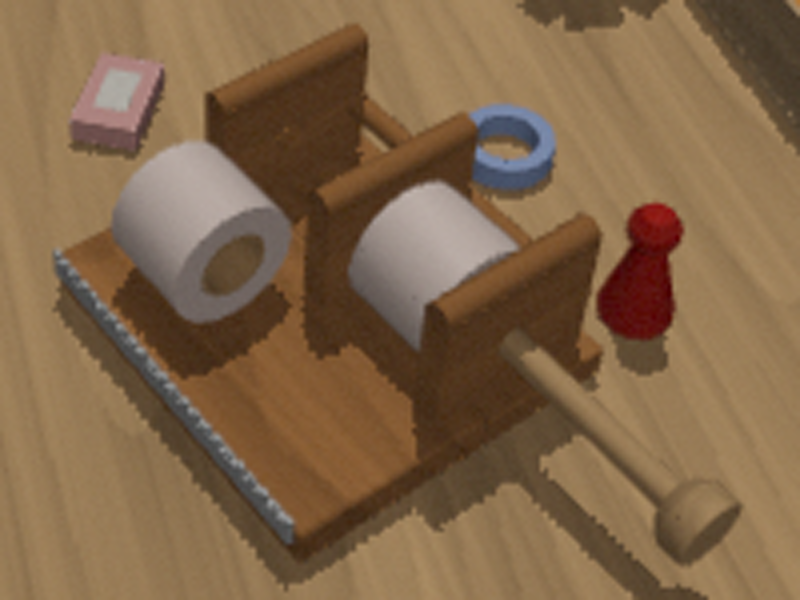

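```bash
cat > h.py <<'E'
import numpy as np, json, os
from scipy.optimize import least_squares
from cell import *
def cam(n):
    p=f"cam_{n}.json"
    if not os.path.exists(p):
        f=grab_frame(n); json.dump({k:np.asarray(f[k]).tolist() for k in("vertical_fov","cx","cy","xyz","orientation")},open(p,"w"))
    return json.load(open(p))
def proj(n,P):
    c=cam(n); f=210/np.tan(np.radians(c["vertical_fov"])/2)
    d=(np.asarray(P)-c["xyz"])@np.array(c["orientation"])
    return np.array([c["cx"]+f*d[...,0]/d[...,2],c["cy"]+f*d[...,1]/d[...,2]]).T
def R(a): c,s=np.cos(a),np.sin(a); return np.array([[c,-s,0],[s,c,0],[0,0,1]])
def w(p,P): return np.asarray(P)/1000@R(p[2]).T+[p[0],p[1],0]
T=lambda x,y:(270+x/5,150+y/4.8)
S=lambda x,y:(225+x/4,185+y/4)
E
python3 - <<'E'
from h import *
tp=[((-120,94,22),T(213,570)),((-120,-94,22),T(590,447)),((52,94,22),T(80,247)),((45,77,92),T(117,222)),((-40,77,91),T(178,399)),((45,0,92),T(279,163)),((-40,0,91),T(340,340)),((45,-77,92),T(441,105)),((-40,-77,91),T(507,278))]
sp=[((-120,-94,22),S(295,538)),((-120,94,22),S(58,256)),((52,-94,22),S(600,350)),((45,77,92),S(360,28)),((-40,77,92),S(212,98)),((45,0,92),S(468,118)),((-40,0,92),S(320,200)),((45,-77,92),S(592,220)),((-40,-77,92),S(436,308))]
def res(p,split=0):
    r=[proj(n,w(p,[a for a,_ in L]))-np.array([b for _,b in L]) for n,L in(("top",tp),("side",sp))]
    return r if split else np.concatenate(r).ravel()
o=least_squares(res,[.5,-.03,.3],loss="soft_l1");p=o.x
print(p,np.degrees(p[2]),o.cost);[print(np.round(r,1).tolist()) for r in res(p,1)]
np.save("disp.npy",p)
def ray(n,uv):
    c=cam(n);f=210/np.tan(np.radians(c["vertical_fov"])/2)
    d=np.array(c["orientation"])@[(uv[0]-c["cx"])/f,(uv[1]-c["cy"])/f,1];return np.array(c["xyz"]),d
def hit(n,uv,z):
    o,d=ray(n,uv);P=o+d*(z-o[2])/d[2];return ((P-[p[0],p[1],0])@R(p[2])*1000).round(1)
print("roll top",[hit("top",T(*q),.054) for q in((209,395),(312,362),(360,478),(262,517))])
print("roll end side",hit("side",S(233,266),.054))
print("knob top",hit("top",T(695,140),.048),hit("top",T(668,143),.048),"side outer",hit("side",S(712,523),.047),hit("side",S(668,492),.047))
print("bystanders top: pawn",hit("top",T(382,65),.01),"tape",hit("top",T(152,95),.015))
print("world knob dir", w(p,[[0,-180,48],[0,-84,48],[-70,38,54]]))
E
```

```text
[0.53152771 0.01286715 0.3567728 ] 20.44157588612619 11.890242862815851
[[-0.5, 1.4], [0.4, -1.2], [0.4, -0.4], [0.4, -0.2], [1.7, -0.9], [0.8, 0.1], [2.4, -0.8], [1.1, 0.2], [2.0, -0.1]]
[[-0.0, -0.0], [-1.5, -1.1], [1.1, -1.8], [-0.3, -0.7], [0.1, -0.8], [-0.3, -0.6], [-0.9, -1.4], [-0.7, -0.5], [-0.2, -0.0]]
roll top [array([-40.4,  65.8,  54. ]), array([-42. ,  16.7,  54. ]), array([-100.4,   16. ,   54. ]), array([-102.2,   63.6,   54. ])]
roll end side [-72.8  14.8  54. ]
knob top [  -2.7 -186.3   48. ] [   0.3 -174.2   48. ] side outer [   4.7 -193.4   47. ] [   1.3 -173.9   47. ]
bystanders top: pawn [ 89.3 -72.4  10. ] tape [112.5  36.4  15. ]
world knob dir [[ 0.59439309 -0.15579804  0.048     ]
 [ 0.56086489 -0.06584327  0.048     ]
 [ 0.45266412  0.0240266   0.054     ]]
```

```bash
cat >> h.py <<'E'
def go(*targets):  # disp-frame (x,y mm) + TCP z(m) -> tool cm
    p=np.load("disp.npy");s=sense();Rt=np.array(s["eef_rot"])
    print("t",s["t"],"disp-xyz",((np.array(s["eef_pos"])-[p[0],p[1],0])@R(p[2])*1000).round(1),"F(disp)",(np.array(s["force"])@R(p[2])).round(1))
    a=np.degrees(np.arctan2(Rt[1,1],Rt[0,1]));print("yaw to y||x_d",(a-np.degrees(p[2])+90)%180-90)
    for x,y,z in targets:
        W=w(p,[x,y,z*1000]);print((x,y,z),"world",W.round(3),"r",np.hypot(*W[:2]).round(3),"tool cm",((W-s["eef_pos"])@Rt*100).round(2))
E
python3 -c "
from h import *
p=np.load('disp.npy');V=(np.array([.52,-.3,.3])-[p[0],p[1],0])@R(p[2])
go((V[0]*1000,V[1]*1000,.3),(-68,39,.3),(-68,39,.2),(-68,39,.142))"
```

```text
t 0.3 disp-xyz [-593.4 -495.2  302.3] F(disp) [0.5 0.6 0.1]
yaw to y||x_d 82.26144504636164
(np.float64(-120.07129937564414), np.float64(-289.139452399581), 0.3) world [ 0.52 -0.3   0.3 ] r 0.6 tool cm [ 44.13 -26.79   0.25]
(-68, 39, 0.3) world [0.454 0.026 0.3  ] r 0.455 tool cm [ 44.87 -60.     0.26]
(-68, 39, 0.2) world [0.454 0.026 0.2  ] r 0.455 tool cm [ 44.87 -60.    10.26]
(-68, 39, 0.142) world [0.454 0.026 0.142] r 0.455 tool cm [ 44.87 -59.99  16.06]
```

```bash
python3 -m pendant '[4,-2.4,0,8,-1, 8,-4.8,0,16,-1, 12,-7.2,0,24,-1, 16,-9.6,0,32,-1, 20,-12,0,40,-1, 24,-14.4,0,48,-1, 28,-16.8,0,56,-1, 32,-19.2,0,64,-1, 36,-21.6,0,72,-1, 40,-24,0,80,-1, 44,-27,0,82.3,-1, 44,-31,0,82.3,-1, 44.2,-35,0,82.3,-1, 44.3,-39,0,82.3,-1, 44.4,-43,0,82.3,-1, 44.5,-47,0,82.3,-1, 44.7,-51,0,82.3,-1, 44.8,-55,0,82.3,-1, 44.9,-59,0,82.3,-1, 44.9,-60,0,82.3,-1]'; python3 -c "
from h import *
go((-68,39,.2),(-68,39,.142),(15,39,.142))"
```

```text
t: 2.8
eef_pos: [0.454, 0.0279, 0.3028]
eef_rot: [[0.353, -0.936, 0.0], [-0.936, -0.353, 0.001], [-0.001, -0.001, -1.0]]
force: [0.1, -1.2, 0.6]
gripper_width: 0.996
grip_force: 0.0
t 2.8 disp-xyz [-67.4  41.1 302.8] F(disp) [-0.3 -1.2  0.6]
yaw to y||x_d 0.23944065288017669
(-68, 39, 0.2) world [0.454 0.026 0.2  ] r 0.455 tool cm [ 0.22  0.07 10.28]
(-68, 39, 0.142) world [0.454 0.026 0.142] r 0.455 tool cm [ 0.23  0.07 16.08]
(15, 39, 0.142) world [0.532 0.055 0.142] r 0.535 tool cm [ 0.26 -8.23 16.08]
```

Descend to just over the roll, then straddle it; verify with a picture.

```bash
python3 -m pendant '[0.2,0,4,0,-1, 0.2,0,8,0,-1, 0.2,0,11,0,-1, 0.2,0,13,0,-1, 0.2,0,14.5,0,-1, 0.2,0,16,0,-1, 0.2,0,16,0,-1]'; python3 - <<'E'
from h import *
import cv2
go((12,39,.142))
s=grab_frame("side")["image"][:,:,::-1]
cv2.imwrite("pics/s2.png",cv2.resize(s[135:335,205:445],None,fx=3,fy=3,interpolation=2))
E
```

```text
t: 3.68
eef_pos: [0.4548, 0.0236, 0.1419]
eef_rot: [[0.349, -0.937, -0.002], [-0.937, -0.349, -0.0], [-0.0, 0.002, -1.0]]
force: [1.0, 0.0, -0.8]
gripper_width: 1.002
grip_force: 0.0
t 3.675 disp-xyz [-68.1  36.9 141.9] F(disp) [ 0.9 -0.3 -0.8]
yaw to y||x_d -0.039178993853767
(12, 39, 0.142) world [0.529 0.054 0.142] r 0.532 tool cm [-0.22 -8.01 -0.02]
```

View pics/s2.png

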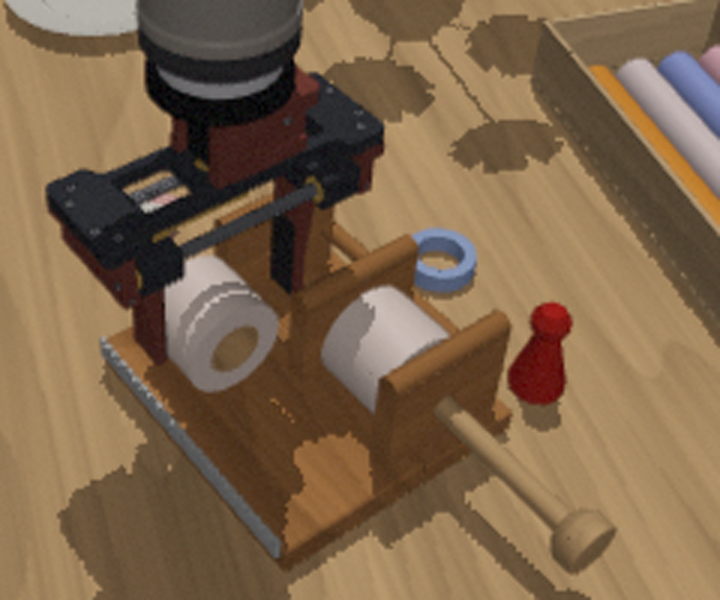

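The fingers straddle the roll (front finger at about (150,330), back one at (285,245) between the cheeks). Push back.

```bash
python3 -m pendant '[-0.3,-0.5,0,0,-1, -0.3,-1,0,0,-1, -0.3,-1.5,0,0,-1, -0.3,-2,0,0,-1, -0.3,-2.5,0,0,-1, -0.3,-3,0,0,-1, -0.3,-3.5,0,0,-1, -0.3,-4,0,0,-1, -0.3,-4.5,0,0,-1, -0.3,-5,0,0,-1, -0.3,-5.5,0,0,-1, -0.3,-6,0,0,-1, -0.3,-6.5,0,0,-1, -0.3,-7,0,0,-1, -0.3,-7.4,0,0,-1, -0.3,-7.8,0,0,-1, -0.3,-7.8,0,0,-1]'; python3 - <<'E'
from h import *
import cv2
go((15,39,.142))
s=grab_frame("side")["image"][:,:,::-1]
cv2.imwrite("pics/s3.png",cv2.resize(s[135:335,205:445],None,fx=3,fy=3,interpolation=2))
E
```

```text
t: 5.85
eef_pos: [0.528, 0.0541, 0.1426]
eef_rot: [[0.349, -0.937, 0.001], [-0.937, -0.349, 0.0], [0.0, -0.001, -1.0]]
force: [-0.6, -0.3, 0.6]
gripper_width: 0.996
grip_force: 0.0
t 5.85 disp-xyz [ 11.1  39.9 142.6] F(disp) [-0.7 -0.1  0.6]
yaw to y||x_d -0.014593774325390996
(15, 39, 0.142) world [0.532 0.055 0.142] r 0.535 tool cm [ 0.09 -0.39  0.06]
```

View pics/s3.png

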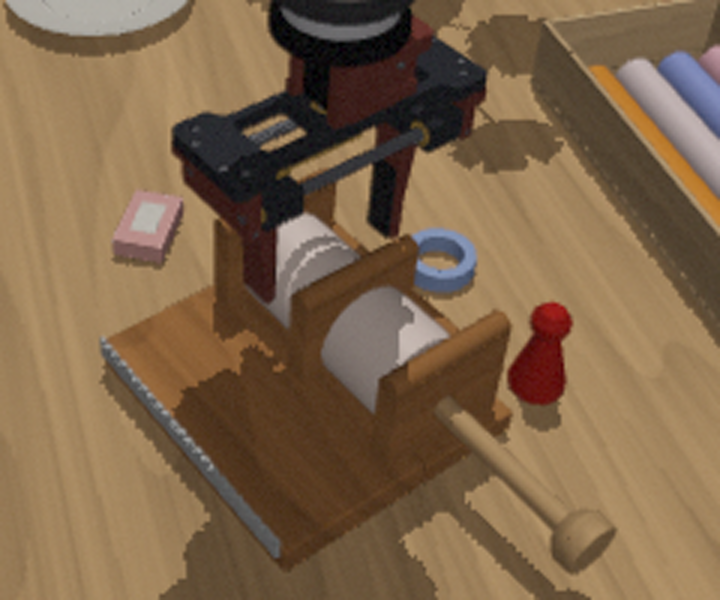

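The roll is between the cheeks at (310,270). Push a few mm more, back the finger off, then lift clear.

```bash
python3 -m pendant '[0,-0.3,0,0,-1, 0,-0.5,0,0,-1, 0,-0.6,0,0,-1, 0,-0.6,0,0,-1]'; python3 -m pendant '[0,0.4,0,0,-1, 0,0.9,0,0,-1, 0,0.9,-3,0,-1, 0,0.9,-8,0,-1, 6,0.9,-8,0,0, 12,0.9,-8,0,1, 18,0.9,-8,0,1, 23,0.9,-8,0,1, 27,0.9,-8,0,1, 27,0.9,-8,0,1]'; python3 - <<'E'
from h import *
import cv2
go((0,-218,.2),(0,-218,.118))
s=grab_frame("side")["image"][:,:,::-1];t=grab_frame("top")["image"][:,:,::-1]
a=cv2.resize(s[185:335,265:425],None,fx=3.75,fy=3.75,interpolation=2)[:,:400]
b=cv2.resize(t[150:275,270:400],None,fx=3,fy=3,interpolation=2)
o=np.zeros((600,800,3),np.uint8);o[:a.shape[0],:400]=a[:600];o[:375,400:790]=b
cv2.imwrite("pics/s4.png",o)
E
```

```text
t: 6.4
eef_pos: [0.5329, 0.0558, 0.1426]
eef_rot: [[0.349, -0.937, -0.0], [-0.937, -0.349, -0.0], [0.0, 0.0, -1.0]]
force: [0.0, -0.1, -0.9]
gripper_width: 1.001
grip_force: 0.0
t: 7.65
eef_pos: [0.6181, -0.2047, 0.2225]
eef_rot: [[0.343, -0.939, 0.0], [-0.939, -0.343, -0.002], [0.002, 0.001, -1.0]]
force: [0.9, -0.6, -1.4]
gripper_width: 0.358
grip_force: 0.0
t 7.65 disp-xyz [   5.1 -234.1  222.5] F(disp) [ 0.7 -0.9 -1.4]
yaw to y||x_d -0.36114295747148617
(0, -218, 0.2) world [ 0.608 -0.191  0.2  ] r 0.637 tool cm [-1.61  0.52  2.25]
(0, -218, 0.118) world [ 0.608 -0.191  0.118] r 0.637 tool cm [-1.62  0.51 10.45]
```

View pics/s4.png

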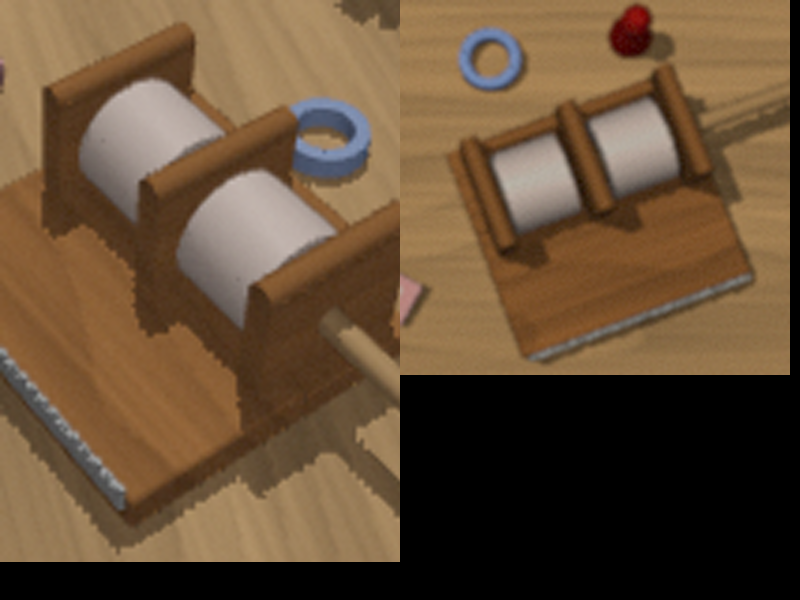

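The roll (left, (150,150)) sits level and in line with the fitted one. Now behind the knob.

```bash
python3 -m pendant '[0,0.5,4,0,1, 0,0.5,7.5,0,1, 0,0.5,10.4,0,1, 0,0.5,10.4,0,1]'; python3 - <<'E'
from h import *
import cv2
go((0,-205,.118),(0,-114.5,.118))
s=grab_frame("side")["image"][:,:,::-1]
cv2.imwrite("pics/s5.png",cv2.resize(s[185:365,265:505],None,fx=3,fy=3,interpolation=2))
E
```

```text
t: 8.25
eef_pos: [0.6123, -0.1995, 0.1166]
eef_rot: [[0.351, -0.936, -0.005], [-0.936, -0.351, 0.002], [-0.004, 0.004, -1.0]]
force: [-0.2, -0.1, -0.2]
gripper_width: 0.011
grip_force: 0.0
t 8.25 disp-xyz [   1.5 -227.2  116.6] F(disp) [-0.3  0.  -0.2]
yaw to y||x_d 0.10740416849247936
(0, -205, 0.118) world [ 0.603 -0.179  0.118] r 0.629 tool cm [-2.22  0.15 -0.13]
(0, -114.5, 0.118) world [ 0.572 -0.094  0.118] r 0.579 tool cm [-11.27   0.13  -0.1 ]
```

View pics/s5.png

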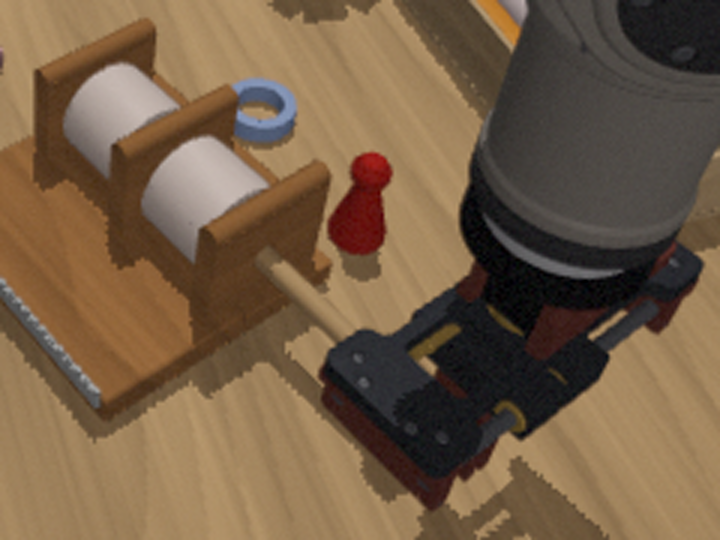

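```bash
python3 -m pendant '[-1,0.1,0,0,1, -2,0.1,0,0,1, -2.5,0.1,0,0,1, -3,0.1,0,0,1, -3.5,0.1,0,0,1, -4,0.1,0,0,1, -4.5,0.1,0,0,1, -5,0.1,0,0,1, -5.5,0.1,0,0,1, -6,0.1,0,0,1, -6.5,0.1,0,0,1]'; python3 -m pendant '[-0.4,0,0,0,1, -0.8,0,0,0,1, -1.2,0,0,0,1, -1.6,0,0,0,1, -2,0,0,0,1, -2.4,0,0,0,1, -2.8,0,0,0,1, -3.2,0,0,0,1, -3.2,0,0,0,1]';  python3 - <<'E'
from h import *
import cv2
go((0,-114.5,.118))
s=grab_frame("side")["image"][:,:,::-1]
cv2.imwrite("pics/s6.png",cv2.resize(s[155:335,225:465],None,fx=3,fy=3,interpolation=2))
E
```

```text
t: 9.68
eef_pos: [0.5905, -0.1424, 0.1192]
eef_rot: [[0.347, -0.938, 0.001], [-0.938, -0.347, -0.001], [0.001, -0.001, -1.0]]
force: [1.0, -1.9, 0.7]
gripper_width: 0.004
grip_force: 0.9
t: 10.8
eef_pos: [0.5791, -0.111, 0.1186]
eef_rot: [[0.349, -0.937, -0.0], [-0.937, -0.349, 0.0], [-0.0, 0.0, -1.0]]
force: [0.1, -0.9, 0.1]
gripper_width: 0.002
grip_force: 0.0
t 10.8 disp-xyz [   1.3 -132.7  118.6] F(disp) [-0.2 -0.9  0.1]
yaw to y||x_d -0.004234249478116681
(0, -114.5, 0.118) world [ 0.572 -0.094  0.118] r 0.579 tool cm [-1.82  0.13  0.06]
```

View pics/s6.png

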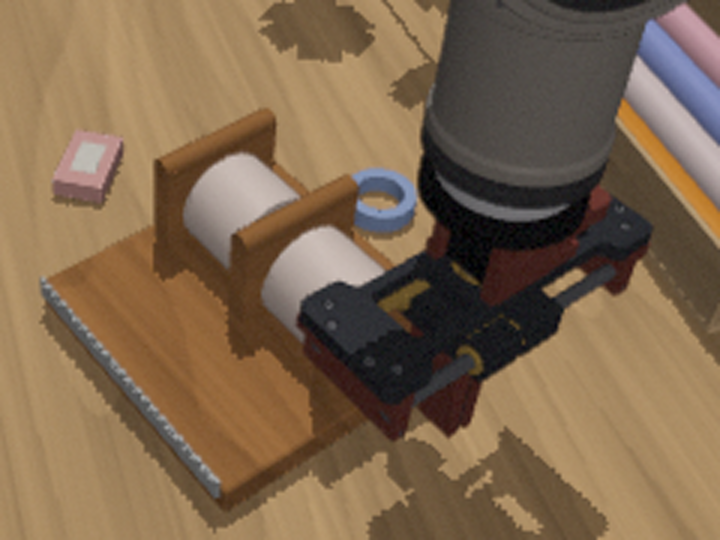

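Pushing smoothly at under 3 N, the roll stays put. Push on in small steps to the stop.

```bash
python3 -m pendant '[-0.3,0,0,0,1, -0.6,0,0,0,1, -0.9,0,0,0,1, -1.2,0,0,0,1, -1.4,0,0,0,1]'; python3 -m pendant '[-0.2,0,0,0,1, -0.3,0,0,0,1, -0.3,0,0,0,1]'; python3 -c "
from h import *
go((0,-114.5,.118))"
```

```text
t: 11.48
eef_pos: [0.5742, -0.0982, 0.1187]
eef_rot: [[0.349, -0.937, -0.0], [-0.937, -0.349, 0.0], [-0.0, 0.0, -1.0]]
force: [0.4, -0.3, 0.5]
gripper_width: 0.006
grip_force: 0.2
t: 11.85
eef_pos: [0.5732, -0.0955, 0.1187]
eef_rot: [[0.349, -0.937, 0.0], [-0.937, -0.349, 0.0], [-0.0, -0.0, -1.0]]
force: [0.3, 1.6, -0.3]
gripper_width: 0.009
grip_force: 0.0
t 11.85 disp-xyz [   1.2 -116.1  118.7] F(disp) [ 0.9  1.4 -0.3]
yaw to y||x_d -0.03164275361817204
(0, -114.5, 0.118) world [ 0.572 -0.094  0.118] r 0.579 tool cm [-0.16  0.12  0.07]
```

```bash
for i in 1; do python3 -m pendant '[-0.2,0,0,0,1, -0.2,0,0,0,1]' | grep -E 'force|pos'; done; python3 -m pendant '[-0.2,0,0,0,1, -0.2,0,0,0,1]' | grep -E 'force|pos'; python3 -c "
from h import *
go((0,-114.5,.118))"
```

```text
eef_pos: [0.5726, -0.094, 0.1187]
force: [0.2, -1.5, -0.2]
grip_force: 0.7
eef_pos: [0.5724, -0.0937, 0.1188]
force: [2.2, -5.4, -2.7]
grip_force: 3.1
t 12.35 disp-xyz [   1.1 -114.2  118.8] F(disp) [ 0.2 -5.8 -2.7]
yaw to y||x_d -0.11293713769561009
(0, -114.5, 0.118) world [ 0.572 -0.094  0.118] r 0.579 tool cm [0.03 0.11 0.08]
```

The force rises right at the expected stop. One last press, retreat and look.

```bash
python3 -m pendant '[-0.2,0,0,0,1, -0.2,0,0,0,1]' | grep -E 'force|pos'; python3 -m pendant '[0.5,0,0,0,1, 2,0,0,0,1, 5,0,0,0,1, 9,0,-2,0,1, 13,0,-6,0,1, 17,0,-10,0,1, 20,0,-12,0,1, 20,0,-12,0,1, 20,0,-12,0,1]'|head -2; python3 - <<'E'
from h import *
import cv2
s=grab_frame("side")["image"][:,:,::-1];t=grab_frame("top")["image"][:,:,::-1]
a=cv2.resize(s[180:330,235:395],None,fx=3.4,fy=3.4,interpolation=2)[:,:460+84]
b=cv2.resize(t[150:275,280:400],None,fx=2.1,fy=2.1,interpolation=2)
o=np.zeros((600,800,3),np.uint8);o[:a.shape[0],:a.shape[1]]=a;o[:b.shape[0],546:546+b.shape[1]]=b
cv2.imwrite("pics/s7.png",o)
for n,q in((0,(0,-84.5,50)),(1,(0,-104.5,50)),(2,(0,97,49))): 
    P=w(np.load("disp.npy"),q); u=proj("side",P);print(q,"crop px",(u-[235,180])*3.4)
E
```

```text
eef_pos: [0.5723, -0.0935, 0.1191]
force: [3.5, -9.9, -4.1]
grip_force: 5.2
t: 13.72
eef_pos: [0.6403, -0.2762, 0.2374]
(0, -84.5, 50) crop px [399.55941658 307.65232342]
(0, -104.5, 50) crop px [427.58794943 333.93373664]
(0, 97, 49) crop px [183.73819908 106.58636053]
```

View pics/s7.png

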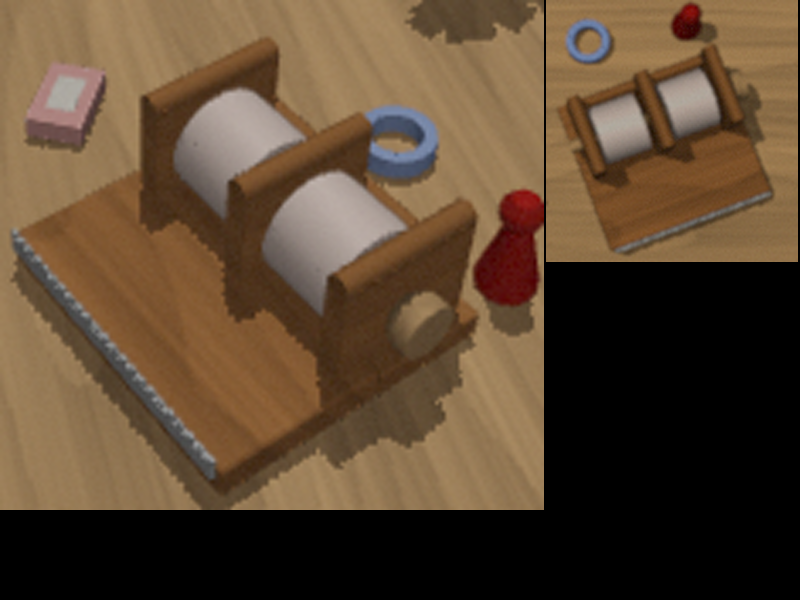

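The knob sits flush on the near cheek at (422,325), the rolls are in line, and the bystanders are untouched. Handing in.

```bash
python3 -c "
from cell import *
print(finish_job())"
```

```text
the job is handed in; nothing more can be done
None
```

I handed the job in after about 14 s of robot time: the roll sits in its bay and the axle is pushed in with its knob flush against the near cheek. In the last pictures the pawn and tape look undisturbed, and nothing went near the matchbox. No verdict came back.

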